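Return four containers to their colour-matched holders

ROBOT

A 7-joint arm with a two-finger parallel gripper is mounted at the origin on a cart in front of the work surface, level with it; the furniture and walls round the work are solid. World frame = base frame: x ahead of the robot, y to its left, z up, the work surface at z = 0. Lengths are in m, angles in rad, forces in N, time in s.
With the tool pointing down it reaches from about 0.425 to 0.925 m from the base axis. Payload 6.8 kg.
Tool frame: the origin (TCP) lies midway between the tips of the shut fingers; the grasp point (between the pads) lies 19 mm behind it; z points along the fingers, y is the line along which they close (so a half turn about z gives the same grasp; the last joint's range is limited). The gripper opens to 85 mm and grips with 20 to 120 N. Pads are 22 mm wide; open, the fingers measure 114 mm over their backs; the gripper's body (76 mm by 85 mm) begins 54 mm behind the grasp point. The pads swing forward as they close: fully open they stand 13 mm farther back than shut.
Start: joints at [-1.262, 0.477, 0.022, 1.555, -0.011, 1.109, -0.083], TCP at [0.273, 0.617, 0.231] pointing down, gripper open.
Joint ranges: [-2.96, 2.96], [-0.34, 2.1], [-1.41, 1.46], [0.24, 2.44], [-1.37, 4.51], [0.17, 1.92], [-2.96, 2.96]. Speed limits (rad/s): [2.39, 2.39, 3.14, 3.14, 3.14, 3.14, 3.14].

INTERFACE

Orientations are given as a unit quaternion [w, x, y, z].
In Python, from station import bot gives the robot as it stands.
- The arm moves only by the tool jog_arm, never from a script. Its argument "rows" is a list of rows, each an object of numbers: "fingers": the finger opening in mm, from 0 to 85.4; "x", "y", "z": the shift along the tool's x, y, z in mm; "ax", "ay", "az": the turn, a rotation vector about the tool's x, y, z in degrees. A call has exactly 8 rows; each row shifts and turns the commanded pose from where the row before left it, along the tool's axes as they then stand; what a row does not reach is not made up. A row lasts 1/10 s, in which the tool goes at most 50 mm and 8.59 degrees, less where a joint would pass 70% of its speed; a pose out of reach is approached as far as the arm can. A call with a gripper value outside its range is refused whole. The fingers move at their own pace and stop on an object; "force" is the grip in N (left out, the last holds). Time passes only in rows, so rows that do not move let the fingers close, or fill a call up. It gives the time, the measured TCP pose, the force, the opening and the grip force at its end, in the units of the state.
- bot.get_obs(): the state, without advancing time (a new reading comes with each control period).
- bot.read_camera(name): name is "scene" or "top"; returns a dict with "pixels" (384x512x3 uint8, red, green, blue), "vertical_fov" (degrees; the focal length in pixels is half the picture's height over the tangent of half this angle, whatever the lens; pixels are square), "cx", "cy" (the principal point, pixels), "world_from_camera" (4x4, takes a point from camera to world coordinates). Camera axes: x right, y down, z forward; pixel columns grow to the right and rows downward; lengths in m; the calibration is good to about 2 mm. A picture is of the moment at which its call begins. There is no depth.
- bot.hand_in(): hands the job in; it is judged then, once.
The state is a dict: "t": time; "q": joint angles; "joint_vel": joint speeds; "joint_torque": joint torques, N m; "eef_pos": TCP position; "tool_rot": TCP orientation; "contact_force": force on the tool from outside, world axes, zero at the start; "torque": the same for the moment, N m; "gripper_width": opening from 0.0 (shut) to 1.0 (fully open); "grasp_force": force on a finger pad.
Only numpy, scipy, OpenCV 4.12 (cv2) and the standard library are available. Lean on these libraries where they do the work, as an engineer would, in place of code of your own. Each camera call takes 0.05 s, during which the arm holds its last target. There are 200 camera calls.

TASK

Clear the bench by putting each of the four containers into the screwed-down holder of its own colour: the red jar into the red one, the orange-capped jar into the orange one, the white sample bottle into the white one and the slim dropper bottle into the black one. Set each down gently (do not drop it) so that it stands upright on the holder's floor inside the rim, let go of it, and leave the roll of black tape and the carton where they lie.

Things in the scene. Friction and masses are not known exactly. Their poses are not given: they have to be found in the camera images.
- red_jar: Cylindrical red glass jar with red filling, 61 mm in diameter, 107 mm tall, about 0.31 kg. Belongs in the red holder. Origin: centre of the underside, z up. Grasp it from above round its body.
- orange_cap_jar: Clear round jar with pale powder inside and a bright orange screw cap (fixed), 52 mm in diameter up to 60 mm height, cap 46 mm in diameter from 68 to the top at 87 mm; about 0.16 kg. Belongs in the orange holder. Origin: centre of the underside, z up. Grasp it from above round its body.
- white_bottle: Round translucent white sample bottle with a white cap (fixed), 52 mm in diameter, 103 mm tall, about 0.05 kg. Convex outline, 52 mm wide up to about 70 mm height, narrower above. Belongs in the white holder. Origin: centre of the underside, z up. Grasp it from above round its body.
- dropper_bottle: Slim dark brown dropper bottle with a black dropper top, 33 mm in diameter up to about 70 mm height, 24 mm from there to 77 mm, then a 12 mm wide teat up to 102 mm; about 0.07 kg. Belongs in the black holder. Origin: centre of the underside, z up. Grasp it from above round its body.
- holder_red: Round red holder cup screwed to the bench (fixed), seen from above as one red ring and floor on a thin dark foot. Inner diameter 75 mm, outer 83 mm, foot 91 mm; rim top 12 mm and inner floor 4 mm above the bench. Origin: centre of the underside, on the bench; the container stands centred on the floor. Takes the red jar.
- holder_orange: Round orange holder cup screwed to the bench (fixed), seen from above as one orange ring and floor on a thin dark foot. Inner diameter 66 mm, outer 74 mm, foot 82 mm; rim top 12 mm and inner floor 4 mm above the bench. Origin: centre of the underside, on the bench; the container stands centred on the floor. Takes the orange-capped jar.
- holder_white: Round white holder cup screwed to the bench (fixed), seen from above as one white ring and floor on a thin dark foot. Inner diameter 66 mm, outer 74 mm, foot 82 mm; rim top 12 mm and inner floor 4 mm above the bench. Origin: centre of the underside, on the bench; the container stands centred on the floor. Takes the white sample bottle.
- holder_black: Round black holder cup screwed to the bench (fixed), seen from above as one black ring and floor on a thin dark foot. Inner diameter 47 mm, outer 55 mm, foot 63 mm; rim top 12 mm and inner floor 4 mm above the bench. Origin: centre of the underside, on the bench; the container stands centred on the floor. Takes the dropper bottle.
- tape_roll: Roll of black adhesive tape lying flat near the containers, 58 mm in diameter, 19 mm high, loose. A bystander: leave it where it lies. Origin: centre of the underside. To its far side, to the right of the holders, stands a fixed lab stand with a plate raised 0.2 m (about x 0.53, y -0.27), and a fixed shelf hangs over the bench beyond x 0.69 at 0.39 m: keep the gripper clear of both.
- carton: Red and white cardboard carton lying flat among the containers, 50 x 75 mm (x, y), 26 mm high, loose. A bystander: leave it where it lies. Origin: centre of the underside.

How it is judged:
At the end, for the whole second after the job is handed in: Each container stands upright (within 0.15 rad) on the floor of the holder of its colour (underside 1 to 8 mm above the bench), its axis within 12 mm of the holder's, at rest and released; the tape roll and the carton are within 30 mm of where they began (horizontal distance between red_jar and holder_red below 0.012 m and z of red_jar in the frame of holder_red between 0.001 and 0.008 m and angle between each of red_jar, orange_cap_jar, white_bottle, dropper_bottle's own z axis and vertical below 0.15 rad and linear speed of each of red_jar, orange_cap_jar, white_bottle, dropper_bottle below 0.02 m/s and horizontal distance between orange_cap_jar and holder_orange below 0.012 m and z of orange_cap_jar in the frame of holder_orange between 0.001 and 0.008 m and horizontal distance between white_bottle and holder_white below 0.012 m and z of white_bottle in the frame of holder_white between 0.001 and 0.008 m and horizontal distance between dropper_bottle and holder_black below 0.012 m and z of dropper_bottle in the frame of holder_black between 0.001 and 0.008 m and distance of each of tape_roll, carton from where it was at the start of the episode below 0.03 m); the robot touches nothing.
It fails at once if a container is dropped into its holder from more than about 4 cm ((horizontal distance between red_jar and holder_red below 0.03 m and linear speed of red_jar above 0.9 m/s and contact force between the fingers and red_jar below 0.1 N) or (horizontal distance between orange_cap_jar and holder_orange below 0.03 m and linear speed of orange_cap_jar above 0.9 m/s and contact force between the fingers and orange_cap_jar below 0.1 N) or (horizontal distance between white_bottle and holder_white below 0.03 m and linear speed of white_bottle above 0.9 m/s and contact force between the fingers and white_bottle below 0.1 N) or (horizontal distance between dropper_bottle and holder_black below 0.03 m and linear speed of dropper_bottle above 0.9 m/s and contact force between the fingers and dropper_bottle below 0.1 N)).
It fails at once if the roll of tape or the carton is shifted by more than 3 cm (distance of any of tape_roll, carton from where it was at the start of the episode above 0.03 m).
It also fails if it takes over 115 s, if anything falls off the work surface, if the arm or the gripper's body presses on something with over 40 N, if the wrist force passes 120 N, or if a joint passes its speed limit or range.

## Working session

There is one attempt and no reset: what is moved stays moved. The work goes in short steps, Python scripts to look and compute and a tool call to move; the robot and the scene stay as the last step left them, time stands still between calls to the robot, and variables do not carry over. Pictures are saved under pics/ and viewed, at most 14 in all, crops included, and the job is handed in when it is done.

Besides the shell and the picture viewer there is one more tool, called after ">>>" by a JSON object that holds its "method" and its "body", one argument or row to a line. jog_arm: Moves the arm, as the interface text tells. Its arguments: {"type":"object","properties":{"rows":{"type":"array","items":{"type":"object","properties":{"fingers":{"type":"number"},"x":{"type":"number"},"y":{"type":"number"},"z":{"type":"number"},"ax":{"type":"number"},"ay":{"type":"number"},"az":{"type":"number"}}}},"force":{"type":"number"}},"required":["rows"]}

```bash
mkdir -p pics; ls; python3 - <<'E'
from station import bot
import cv2,numpy as np
o=bot.get_obs();print(o['t'],o['eef_pos'],o['tool_rot'],o['gripper_width'],o['contact_force'])
for n in('top','scene'):
    c=bot.read_camera(n);cv2.imwrite(f'pics/{n}0.png',cv2.resize(c['pixels'][:,:,::-1],(768,576)));print(n,c['vertical_fov'],c['cx'],c['cy'],np.round(c['world_from_camera'],3).tolist())
    np.save(f'pics/{n}0.npy',c['pixels'])
E
```

```text
pics
0.0 [0.27303343 0.61665915 0.23029353] [-1.16358030e-04  2.06869520e-01  9.78368093e-01 -9.28353943e-04] 0.9979122780294084 [-0.4343485   0.11278375  0.59915043]
top 57.81453239280834 262.93417968342595 195.45746548434445 [[0.019, -0.991, 0.132, 0.387], [-1.0, -0.021, -0.014, 0.096], [0.016, -0.132, -0.991, 0.894], [0.0, 0.0, 0.0, 1.0]]
scene 53.69007420381117 254.80667582842514 187.81280633808393 [[0.785, -0.287, 0.548, -0.094], [-0.618, -0.326, 0.715, -0.684], [-0.026, -0.901, -0.434, 0.497], [0.0, 0.0, 0.0, 1.0]]
```

View pics/top0.png

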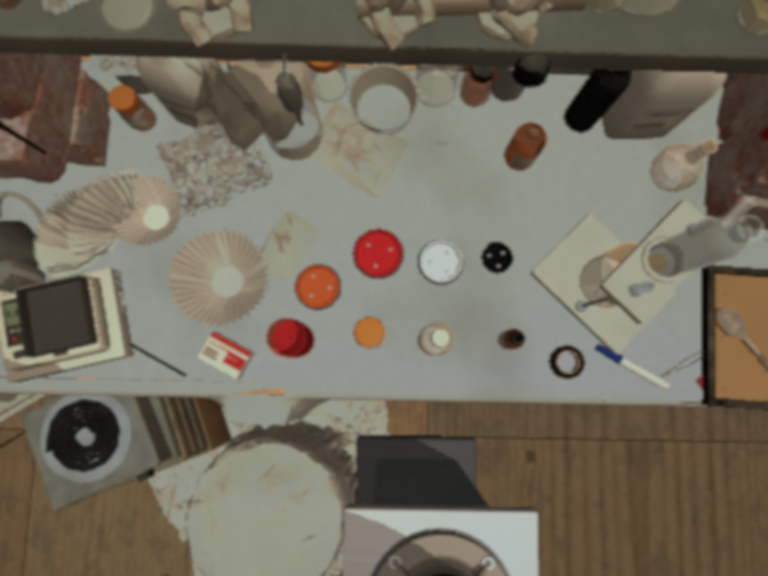

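View pics/scene0.png

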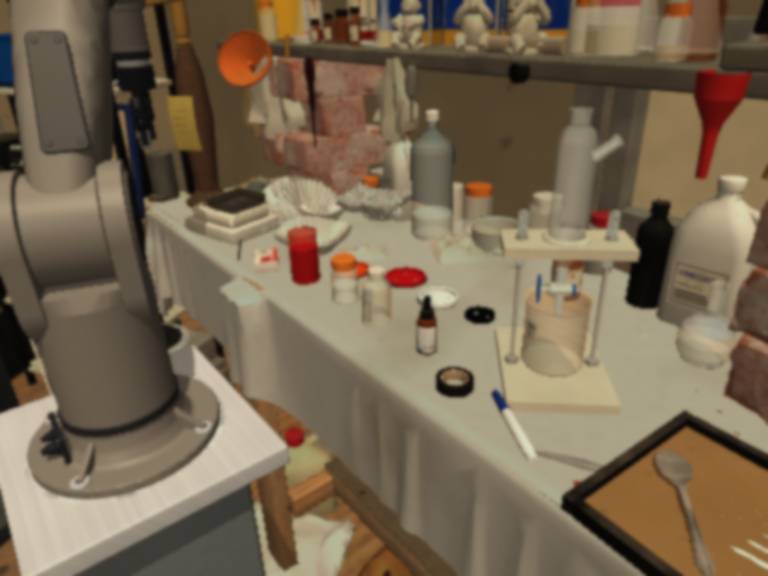

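The top view shows the holders: red (378,253), orange (318,287), white (440,262) and black (497,257). It also shows the containers: red (289,337), orange cap (369,332), white (435,339) and dropper (512,338). Those pixels are in the 1.5x pictures. Next I measure them from colour masks.

```bash
cat > h.py <<'E'
import cv2,numpy as np
from station import bot
def cam(n):
    c=bot.read_camera(n);return c
def ray(c,u,v,z):
    f=192/np.tan(np.radians(c['vertical_fov']/2));T=np.array(c['world_from_camera'])
    d=T[:3,:3]@[(u-c['cx'])/f,(v-c['cy'])/f,1];p=T[:3,3];return p+d*(z-p[2])/d[2]
def proj(c,P):
    f=192/np.tan(np.radians(c['vertical_fov']/2));T=np.linalg.inv(c['world_from_camera'])
    q=T[:3,:3]@P+T[:3,3];return np.array([f*q[0]/q[2]+c['cx'],f*q[1]/q[2]+c['cy']])
def blob(m,u,v,r):
    k=np.zeros(m.shape,np.uint8);cv2.circle(k,(int(u),int(v)),int(r),255,-1)
    cs,_=cv2.findContours((m&k),cv2.RETR_EXTERNAL,cv2.CHAIN_APPROX_NONE)
    c=max(cs,key=cv2.contourArea);h=cv2.convexHull(c)
    return h,cv2.fitEllipse(h) if len(h)>5 else None
E
python3 - <<'E'
from h import *
c=cam('top');im=c['pixels'];hsv=cv2.cvtColor(im,cv2.COLOR_RGB2HSV);H,S,V=cv2.split(hsv)
red=(((H<6)|(H>172))&(S>130)).astype('u1')*255
org=((H>5)&(H<18)&(S>140)&(V>130)).astype('u1')*255
blk=((V<70)).astype('u1')*255
for n,m,u,v,r,z in(('Hred',red,378,253,32,.012),('Horg',org,318,287,30,.012),('Hwht',((V>175)&(S<40)).astype('u1')*255,440,262,26,.012),('Hblk',blk,497,257,24,.012),('redjar all',red,289,337,30,.107),('redjar top',red&((V>0)*255).astype('u1'),289,337,30,.107),('cap',org,369,332,25,.087),('wcap',((V>170)).astype('u1')*255,435,339,25,.103),('drop',((V<90)).astype('u1')*255,512,338,22,.05),('tape',blk,566,361,26,.019)):
    try:
        h,e=blob(m,u/1.5,v/1.5,r/1.5);(a,b)=e[0];p=ray(c,a,b,z);q=ray(c,a+1,b,z)
        print(n,np.round(e[0],1),np.round(e[1],1),np.round(np.array(e[1])*abs(q-p).max()*1000,1),'P',np.round(p,4))
    except Exception as x:print(n,x)
crop=im[140:270,120:420];cv2.imwrite('pics/crop1.png',cv2.resize(crop[:,:,::-1],(800,347),interpolation=cv2.INTER_CUBIC))
E
```

```text
Hred [251.7 168.6] [31.2 31.5] [80.5 81.5] P [0.5739 0.1139 0.012 ]
Horg [211.4 190.6] [27.4 28.5] [69.8 72.6] P [0.5143 0.2154 0.012 ]
Hwht [292.5 174.4] [23.2 23.8] [60.1 61.5] P [0.561  0.0081 0.012 ]
Hblk [331.  171.3] [19.2 19.7] [50.  51.3] P [ 0.5713 -0.0917  0.012 ]
redjar all [193.5 225.3] [24.1 28. ] [54.  62.8] P [0.4206 0.2396 0.107 ]
redjar top [193.5 225.3] [24.1 28. ] [54.  62.8] P [0.4206 0.2396 0.107 ]
cap [245.8 220.9] [18.3 18.6] [42.5 43.2] P [0.434 0.123 0.087]
wcap [293.6 224.7] [ 9.9 10.8] [22.5 24.6] P [0.4268 0.0137 0.103 ]
drop [340.7 225.6] [12. 17.] [29.2 41.5] P [ 0.4295 -0.1063  0.05  ]
tape [377.4 241. ] [20.5 22. ] [51.8 55.5] P [ 0.3944 -0.2058  0.019 ]
```

View pics/crop1.png

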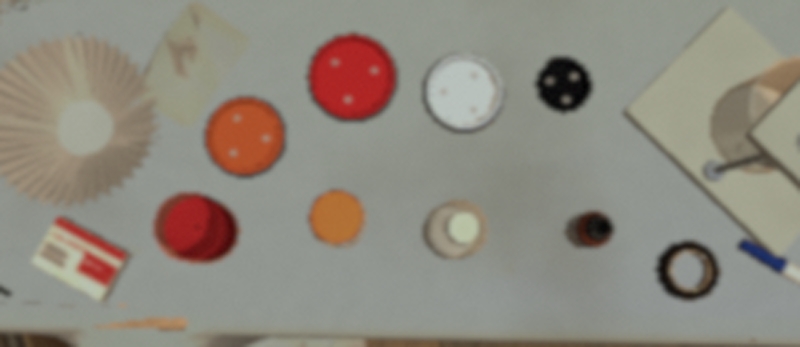

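The crop shows the red jar's bright top at about (188,227) with its dark side to the right, the white cap at (463,228), the dropper top at (599,228) and the carton at (80,258). I'll cross-check these with the scene camera.

```bash
python3 - <<'E'
from h import *
t=cam('top')
print('redjar mid',ray(t,193.5,225.3,.0535)[:2],'top',ray(t,190.5,224.7,.107)[:2])
print('wcap',ray(t,293.6,225.5,.103)[:2],'drop top',ray(t,344.6,225.5,.102)[:2], 'carton',ray(t,150,236.7,.026)[:2])
c=cam('scene');im=c['pixels'];H,S,V=cv2.split(cv2.cvtColor(im,cv2.COLOR_RGB2HSV))
red=(((H<6)|(H>172))&(S>130)).astype('u1')*255
org=((H>4)&(H<20)&(S>130)&(V>110)).astype('u1')*255
blk=((V<75)).astype('u1')*255
for n,m,u,v,r,z in(('Hred',red,407,277,26,.012),('Hwht',((V>185)&(S<60)).astype('u1')*255,437,298,24,.012),('Hblk',blk,480,315,20,.012),('redjar all',red,305,256,36,.0535),('cap',org,344,262,15,.0775),('drop',((V<110)).astype('u1')*255,427,327,32,.051),('tape',blk,454,381,24,.0095)):
    try:
        h,e=blob(m,u/1.5,v/1.5,r/1.5);x,y,w,hh=cv2.boundingRect(h);p=ray(c,e[0][0],e[0][1],z);print(n,np.round(e[0],1),'bbox',x,y,w,hh,'P',np.round(p,4))
    except Exception as ex:print(n,ex)
for n,P in dict(redtop=(.417,.243,.107),redbot=(.417,.243,0),cap=(.434,.123,.087),wcap=(.424,.0135,.103),drop=(.429,-.104,.102),Hred=(.574,.114,.012),Hblk=(.571,-.092,.012)).items():print(n,np.round(proj(c,np.array(P)),1))
cv2.imwrite('pics/crop2.png',cv2.resize(im[140:270,160:360][:,:,::-1],(800,520),interpolation=cv2.INTER_CUBIC))
E
```

```text
redjar mid [0.42301703 0.24949688] top [0.42192065 0.24648693]
wcap [0.42490295 0.01374746] drop top [ 0.42724934 -0.10280336] carton [0.39407219 0.3601839 ]
Hred [270.  184.6] bbox 257 178 27 14 P [0.5671 0.1024 0.012 ]
Hwht [292.2 196.7] bbox 282 191 22 13 P [0.5625 0.001  0.012 ]
Hblk [319.5 209.6] bbox 310 204 20 12 P [ 0.565  -0.0997  0.012 ]
redjar all [202.4 170.6] bbox 193 156 20 34 P [0.4219 0.2441 0.0535]
cap [229.4 175.3] bbox 221 168 18 14 P [0.4328 0.1154 0.0775]
drop [283.9 213.7] bbox 278 197 13 21 P [ 0.4343 -0.1057  0.051 ]
tape [302.6 254.6] bbox 291 246 24 19 P [ 0.3945 -0.21    0.0095]
redtop [199.6 154.4]
redbot [202.7 187.3]
cap [228.  171.2]
wcap [249.1 179.2]
drop [281.8 194.9]
Hred [269.2 182.7]
Hblk [318.9 207.8]
```

View pics/crop2.png

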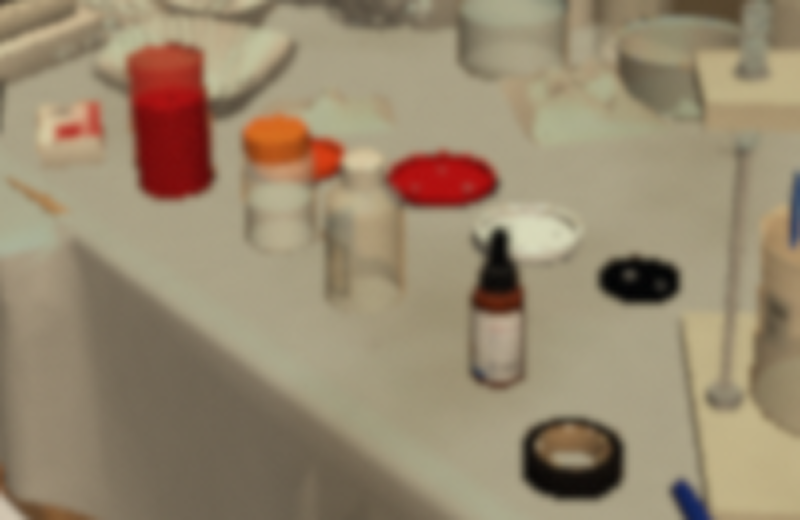

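Scene crop: red jar top (165,52), orange cap (278,132), white cap (363,155), dropper (499,232), red holder (443,178) and black holder (639,280). The two views agree to about 5 mm. I'll move toward the red jar, turning the tool by 66°.

>>> {"method": "jog_arm", "body": {
  "rows": [
    {"x": -35.1,"y": -34.8,"az": 8.26,"fingers": 85},
    {"x": -39.7,"y": -29.3,"az": 8.26},
    {"x": -43.5,"y": -23.3,"az": 8.26},
    {"x": -46.5,"y": -16.8,"az": 8.26},
    {"x": -48.4,"y": -9.9,"az": 8.26},
    {"x": -49.3,"y": -2.8,"az": 8.26},
    {"x": -49.2,"y": 4.4,"az": 8.26},
    {"x": -48.1,"y": 11.4,"az": 8.26}
  ],
  "force": 40
}}

```text
invalid input
```

>>> {"method": "jog_arm", "body": {
  "rows": [
    {"fingers": 85,"x": -35,"y": -35,"z": 0,"ax": 0,"ay": 0,"az": 8.2},
    {"fingers": 85,"x": -40,"y": -29,"z": 0,"ax": 0,"ay": 0,"az": 8.2},
    {"fingers": 85,"x": -43,"y": -23,"z": 0,"ax": 0,"ay": 0,"az": 8.2},
    {"fingers": 85,"x": -46,"y": -17,"z": 0,"ax": 0,"ay": 0,"az": 8.2},
    {"fingers": 85,"x": -48,"y": -10,"z": 0,"ax": 0,"ay": 0,"az": 8.2},
    {"fingers": 85,"x": -49,"y": -3,"z": 0,"ax": 0,"ay": 0,"az": 8.2},
    {"fingers": 85,"x": -49,"y": 4,"z": 0,"ax": 0,"ay": 0,"az": 8.2},
    {"fingers": 85,"x": -48,"y": 11,"z": 0,"ax": 0,"ay": 0,"az": 8.2}
  ],
  "force": 40
}}

```text
t: 1.05
eef_pos: [0.418, 0.2496, 0.2315]
tool_rot: [-0.0, 0.706, 0.708, 0.0]
contact_force: [0.8, 0.6, 0.2]
gripper_width: 0.997
grasp_force: 0.0
```

>>> {"method": "jog_arm", "body": {
  "rows": [
    {"fingers": 85,"x": -4,"y": 3,"z": 40,"ax": 0,"ay": 0,"az": 0},
    {"fingers": 85,"x": 0,"y": 0,"z": 40,"ax": 0,"ay": 0,"az": 0},
    {"fingers": 85,"x": 0,"y": 0,"z": 30,"ax": 0,"ay": 0,"az": 0},
    {"fingers": 85,"x": 0,"y": 0,"z": 25,"ax": 0,"ay": 0,"az": 0},
    {"fingers": 85,"x": 0,"y": 0,"z": 25,"ax": 0,"ay": 0,"az": 0},
    {"fingers": 85,"x": 0,"y": 0,"z": 20,"ax": 0,"ay": 0,"az": 0},
    {"fingers": 85,"x": 0,"y": 0,"z": 4,"ax": 0,"ay": 0,"az": 0},
    {"fingers": 85,"x": 0,"y": 0,"z": 0,"ax": 0,"ay": 0,"az": 0}
  ]
}}

```text
t: 1.85
eef_pos: [0.4205, 0.2473, 0.0471]
tool_rot: [-0.0, 0.704, 0.71, -0.001]
contact_force: [0.4, 0.0, -0.6]
gripper_width: 0.996
grasp_force: 0.0
```

>>> {"method": "jog_arm", "body": {
  "rows": [
    {"fingers": 50,"x": 0,"y": 0,"z": 0,"ax": 0,"ay": 0,"az": 0},
    {"fingers": 50,"x": 0,"y": 0,"z": 0,"ax": 0,"ay": 0,"az": 0},
    {"fingers": 50,"x": 0,"y": 0,"z": 0,"ax": 0,"ay": 0,"az": 0},
    {"fingers": 50,"x": 0,"y": 0,"z": 0,"ax": 0,"ay": 0,"az": 0},
    {"fingers": 50,"x": 0,"y": 0,"z": 0,"ax": 0,"ay": 0,"az": 0},
    {"fingers": 50,"x": 0,"y": 0,"z": 0,"ax": 0,"ay": 0,"az": 0},
    {"fingers": 50,"x": 0,"y": 0,"z": 0,"ax": 0,"ay": 0,"az": 0},
    {"fingers": 50,"x": 0,"y": 0,"z": 0,"ax": 0,"ay": 0,"az": 0}
  ],
  "force": 40
}}

```text
t: 2.65
eef_pos: [0.422, 0.2483, 0.0488]
tool_rot: [0.0, 0.704, 0.71, 0.002]
contact_force: [-0.1, 0.2, 7.9]
gripper_width: 0.697
grasp_force: 42.4
```

```bash
cat > v.py <<'E'
import sys;from h import *
n,x0,y0,x1,y1=sys.argv[1],*map(int,sys.argv[2:6])
o=bot.get_obs();print(o['t'],np.round(o['eef_pos'],4),o['gripper_width'],o['grasp_force'],np.round(o['contact_force'],1))
a=[cam(k)['pixels'] for k in('top','scene')]
tc,sc=a[0][y0:y1,x0:x1],a[1][130:270,150:360]
r=lambda i:cv2.resize(i[:,:,::-1],(int(i.shape[1]*420/i.shape[0]),420),interpolation=cv2.INTER_CUBIC)
g=np.hstack([r(tc),r(sc)]);s=min(1,800/g.shape[1]);cv2.imwrite(f'pics/{n}.png',cv2.resize(g,None,fx=s,fy=s));print(r(tc).shape,s)
E
python3 v.py g1 150 150 370 260
```

```text
2.65 [0.422  0.2483 0.0488] 0.6966511886257528 42.440658995183185 [-0.1  0.2  7.9]
(420, 840, 3) 0.54421768707483
```

View pics/g1.png

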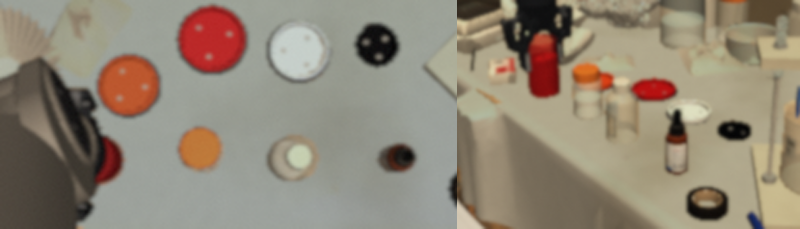

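Red jar is gripped (in the picture its side pokes out beside the gripper). Lift and carry it over the red holder.

>>> {"method": "jog_arm", "body": {
  "rows": [
    {"fingers": 50,"x": 0,"y": 0,"z": -15,"ax": 0,"ay": 0,"az": 0},
    {"fingers": 50,"x": 0,"y": 0,"z": -25,"ax": 0,"ay": 0,"az": 0},
    {"fingers": 50,"x": -14,"y": 15,"z": -20,"ax": 0,"ay": 0,"az": 0},
    {"fingers": 50,"x": -30,"y": 33,"z": 0,"ax": 0,"ay": 0,"az": 0},
    {"fingers": 50,"x": -33,"y": 36,"z": 0,"ax": 0,"ay": 0,"az": 0},
    {"fingers": 50,"x": -33,"y": 36,"z": 0,"ax": 0,"ay": 0,"az": 0},
    {"fingers": 50,"x": -20,"y": 22,"z": 0,"ax": 0,"ay": 0,"az": 0},
    {"fingers": 50,"x": -8,"y": 9,"z": 0,"ax": 0,"ay": 0,"az": 0}
  ]
}}

```text
t: 3.55
eef_pos: [0.5748, 0.107, 0.1076]
tool_rot: [0.001, 0.706, 0.709, -0.0]
contact_force: [-0.5, 0.2, -3.7]
gripper_width: 0.693
grasp_force: 44.0
```

>>> {"method": "jog_arm", "body": {
  "rows": [
    {"fingers": 50,"x": 0,"y": 0,"z": 5,"ax": 0,"ay": 0,"az": 0},
    {"fingers": 50,"x": 0,"y": 0,"z": 10,"ax": 0,"ay": 0,"az": 0},
    {"fingers": 50,"x": 0,"y": 0,"z": 10,"ax": 0,"ay": 0,"az": 0},
    {"fingers": 50,"x": 0,"y": 0,"z": 5,"ax": 0,"ay": 0,"az": 0},
    {"fingers": 50,"x": 0,"y": 0,"z": 0,"ax": 0,"ay": 0,"az": 0},
    {"fingers": 50,"x": 0,"y": 0,"z": 0,"ax": 0,"ay": 0,"az": 0},
    {"fingers": 50,"x": 0,"y": 0,"z": 0,"ax": 0,"ay": 0,"az": 0},
    {"fingers": 50,"x": 0,"y": 0,"z": 0,"ax": 0,"ay": 0,"az": 0}
  ]
}}

```text
t: 4.35
eef_pos: [0.5732, 0.111, 0.0777]
tool_rot: [0.0, 0.704, 0.71, 0.0]
contact_force: [0.0, -0.1, -4.2]
gripper_width: 0.695
grasp_force: 44.0
```

```bash
python3 v.py g2 150 150 370 260; python3 - <<'E'
from h import *
c=cam('scene');im=c['pixels']
cv2.imwrite('pics/s2.png',cv2.resize(im[110:220,200:340][:,:,::-1],(763,600),interpolation=cv2.INTER_CUBIC))
E
```

```text
4.35 [0.5732 0.111  0.0777] 0.6953676602723602 44.00310350814834 [ 0.  -0.1 -4.2]
(420, 840, 3) 0.54421768707483
```

View pics/s2.png

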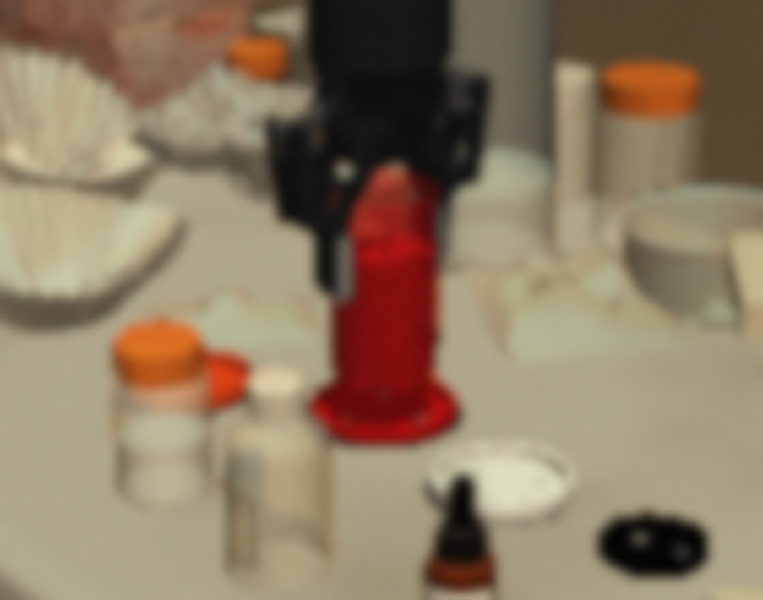

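In the scene crop, the jar axis (column 386) lines up with the holder centre (312..460, centre 386). Lower it gently.

>>> {"method": "jog_arm", "body": {
  "rows": [
    {"fingers": 50,"x": 0,"y": 0,"z": 6,"ax": 0,"ay": 0,"az": 0},
    {"fingers": 50,"x": 0,"y": 0,"z": 6,"ax": 0,"ay": 0,"az": 0},
    {"fingers": 50,"x": 0,"y": 0,"z": 5,"ax": 0,"ay": 0,"az": 0},
    {"fingers": 50,"x": 0,"y": 0,"z": 3,"ax": 0,"ay": 0,"az": 0},
    {"fingers": 50,"x": 0,"y": 0,"z": 2,"ax": 0,"ay": 0,"az": 0},
    {"fingers": 50,"x": 0,"y": 0,"z": 1.5,"ax": 0,"ay": 0,"az": 0},
    {"fingers": 50,"x": 0,"y": 0,"z": 0,"ax": 0,"ay": 0,"az": 0},
    {"fingers": 50,"x": 0,"y": 0,"z": 0,"ax": 0,"ay": 0,"az": 0}
  ]
}}

```text
t: 5.3
eef_pos: [0.573, 0.1108, 0.0539]
tool_rot: [0.0, 0.704, 0.71, 0.0]
contact_force: [0.9, 0.3, -4.5]
gripper_width: 0.691
grasp_force: 44.1
```

>>> {"method": "jog_arm", "body": {
  "rows": [
    {"fingers": 50,"x": 0,"y": 0,"z": 0.5,"ax": 0,"ay": 0,"az": 0},
    {"fingers": 50,"x": 0,"y": 0,"z": 0.5,"ax": 0,"ay": 0,"az": 0},
    {"fingers": 50,"x": 0,"y": 0,"z": 0.5,"ax": 0,"ay": 0,"az": 0},
    {"fingers": 50,"x": 0,"y": 0,"z": 0,"ax": 0,"ay": 0,"az": 0},
    {"fingers": 50,"x": 0,"y": 0,"z": 0,"ax": 0,"ay": 0,"az": 0},
    {"fingers": 50,"x": 0,"y": 0,"z": 0,"ax": 0,"ay": 0,"az": 0},
    {"fingers": 50,"x": 0,"y": 0,"z": 0,"ax": 0,"ay": 0,"az": 0},
    {"fingers": 50,"x": 0,"y": 0,"z": 0,"ax": 0,"ay": 0,"az": 0}
  ]
}}

```text
t: 6.1
eef_pos: [0.573, 0.1108, 0.0528]
tool_rot: [-0.0, 0.704, 0.71, 0.0]
contact_force: [-3.0, -0.8, 6.0]
gripper_width: 0.692
grasp_force: 45.0
```

Contact came at exactly floor height. Release, rise and go over to the orange jar.

>>> {"method": "jog_arm", "body": {
  "rows": [
    {"fingers": 70,"x": 0,"y": 0,"z": 0,"ax": 0,"ay": 0,"az": 0},
    {"fingers": 80,"x": 0,"y": 0,"z": 0,"ax": 0,"ay": 0,"az": 0},
    {"fingers": 85,"x": 0,"y": 0,"z": 0,"ax": 0,"ay": 0,"az": 0},
    {"fingers": 85,"x": 0,"y": 0,"z": 0,"ax": 0,"ay": 0,"az": 0},
    {"fingers": 85,"x": 0,"y": 0,"z": -15,"ax": 0,"ay": 0,"az": 0},
    {"fingers": 85,"x": 0,"y": 0,"z": -25,"ax": 0,"ay": 0,"az": 0},
    {"fingers": 85,"x": 0,"y": 0,"z": -35,"ax": 0,"ay": 0,"az": 0},
    {"fingers": 85,"x": 0,"y": 0,"z": -30,"ax": 0,"ay": 0,"az": 0}
  ]
}}

```text
t: 6.9
eef_pos: [0.5732, 0.1107, 0.1598]
tool_rot: [0.0, 0.704, 0.71, 0.0]
contact_force: [1.1, -0.4, 0.2]
gripper_width: 0.998
grasp_force: 0.0
```

>>> {"method": "jog_arm", "body": {
  "rows": [
    {"fingers": 85,"x": 0,"y": -20,"z": 0,"ax": 0,"ay": 0,"az": 0},
    {"fingers": 85,"x": 0,"y": -35,"z": 0,"ax": 0,"ay": 0,"az": 0},
    {"fingers": 85,"x": 4,"y": -35,"z": 0,"ax": 0,"ay": 0,"az": 0},
    {"fingers": 85,"x": 5,"y": -35,"z": 0,"ax": 0,"ay": 0,"az": 0},
    {"fingers": 85,"x": 0,"y": -14,"z": 0,"ax": 0,"ay": 0,"az": 0},
    {"fingers": 85,"x": 0,"y": 0,"z": 15,"ax": 0,"ay": 0,"az": 0},
    {"fingers": 85,"x": 0,"y": 0,"z": 30,"ax": 0,"ay": 0,"az": 0},
    {"fingers": 85,"x": 0,"y": 0,"z": 15,"ax": 0,"ay": 0,"az": 0}
  ]
}}

```text
t: 7.7
eef_pos: [0.434, 0.1186, 0.0968]
tool_rot: [0.0, 0.704, 0.71, 0.0]
contact_force: [0.3, 0.6, 0.0]
gripper_width: 0.997
grasp_force: 0.0
```

```bash
python3 - <<'E'
from h import *
o=bot.get_obs();print(o['t'],np.round(o['eef_pos'],4),np.round(o['tool_rot'],4),np.round(o['contact_force'],1))
a=cam('top')['pixels'][140:260,170:370];b=cam('scene')['pixels'][110:250,180:340]
r=lambda i:cv2.resize(i[:,:,::-1],(400,int(i.shape[0]*400/i.shape[1])),interpolation=cv2.INTER_CUBIC)
a,b=r(a),r(b);g=np.zeros((max(len(a),len(b)),800,3),'u1');g[:len(a),:400]=a;g[:len(b),400:]=b;cv2.imwrite('pics/g3.png',g)
E
```

```text
7.7 [0.434  0.1186 0.0968] [1.000e-04 7.038e-01 7.104e-01 2.000e-04] [0.3 0.6 0. ]
```

View pics/g3.png

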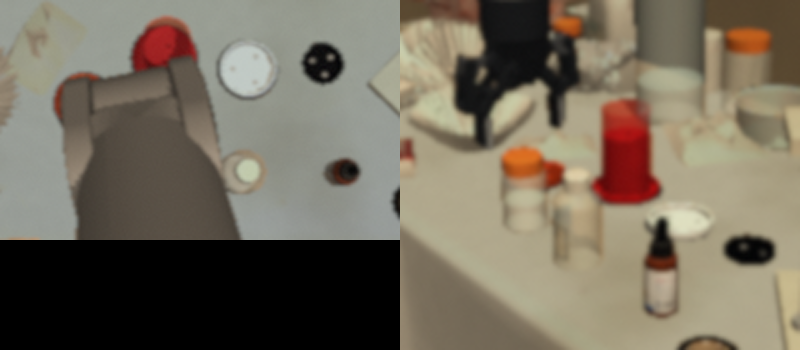

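The red jar stands in its holder, and the gripper is centred above the orange cap (both at column 522). Descend and grip.

>>> {"method": "jog_arm", "body": {
  "rows": [
    {"fingers": 85,"x": 0,"y": 0,"z": 15,"ax": 0,"ay": 0,"az": 0},
    {"fingers": 85,"x": 0,"y": 0,"z": 20,"ax": 0,"ay": 0,"az": 0},
    {"fingers": 85,"x": 0,"y": 0,"z": 20,"ax": 0,"ay": 0,"az": 0},
    {"fingers": 85,"x": 0,"y": 0,"z": 12,"ax": 0,"ay": 0,"az": 0},
    {"fingers": 85,"x": 0,"y": 0,"z": 4,"ax": 0,"ay": 0,"az": 0},
    {"fingers": 85,"x": 0,"y": 0,"z": 0,"ax": 0,"ay": 0,"az": 0},
    {"fingers": 45,"x": 0,"y": 0,"z": 0,"ax": 0,"ay": 0,"az": 0},
    {"fingers": 45,"x": 0,"y": 0,"z": 0,"ax": 0,"ay": 0,"az": 0}
  ],
  "force": 30
}}

```text
t: 8.6
eef_pos: [0.4344, 0.1188, 0.0271]
tool_rot: [0.0, 0.704, 0.71, 0.001]
contact_force: [0.0, -0.0, 0.8]
gripper_width: 0.685
grasp_force: 0.0
```

>>> {"method": "jog_arm", "body": {
  "rows": [
    {"fingers": 42,"x": 0,"y": 0,"z": 0,"ax": 0,"ay": 0,"az": 0},
    {"fingers": 42,"x": 0,"y": 0,"z": 0,"ax": 0,"ay": 0,"az": 0},
    {"fingers": 42,"x": 0,"y": 0,"z": 0,"ax": 0,"ay": 0,"az": 0},
    {"fingers": 42,"x": 0,"y": 0,"z": 0,"ax": 0,"ay": 0,"az": 0},
    {"fingers": 42,"x": 0,"y": 0,"z": 0,"ax": 0,"ay": 0,"az": 0},
    {"fingers": 42,"x": 0,"y": 0,"z": 0,"ax": 0,"ay": 0,"az": 0},
    {"fingers": 42,"x": 0,"y": 0,"z": 0,"ax": 0,"ay": 0,"az": 0},
    {"fingers": 42,"x": 0,"y": 0,"z": 0,"ax": 0,"ay": 0,"az": 0}
  ],
  "force": 30
}}

```text
t: 9.4
eef_pos: [0.4344, 0.1188, 0.0271]
tool_rot: [0.0, 0.704, 0.71, 0.001]
contact_force: [-0.2, -0.1, 5.6]
gripper_width: 0.598
grasp_force: 30.2
```

>>> {"method": "jog_arm", "body": {
  "rows": [
    {"fingers": 42,"x": 0,"y": 0,"z": -15,"ax": 0,"ay": 0,"az": 0},
    {"fingers": 42,"x": 0,"y": 0,"z": -20,"ax": 0,"ay": 0,"az": 0},
    {"fingers": 42,"x": 12,"y": 11,"z": 0,"ax": 0,"ay": 0,"az": 0},
    {"fingers": 42,"x": 26,"y": 22,"z": 0,"ax": 0,"ay": 0,"az": 0},
    {"fingers": 42,"x": 26,"y": 22,"z": 0,"ax": 0,"ay": 0,"az": 0},
    {"fingers": 42,"x": 18,"y": 16,"z": 0,"ax": 0,"ay": 0,"az": 0},
    {"fingers": 42,"x": 10,"y": 9,"z": 4,"ax": 0,"ay": 0,"az": 0},
    {"fingers": 42,"x": 0,"y": 0,"z": 4,"ax": 0,"ay": 0,"az": 0}
  ]
}}

```text
t: 10.2
eef_pos: [0.5137, 0.2127, 0.0531]
tool_rot: [0.0, 0.703, 0.711, 0.001]
contact_force: [-0.7, -1.1, -2.3]
gripper_width: 0.598
grasp_force: 32.3
```

```bash
cat > s.py <<'E'
import sys;from h import *
o=bot.get_obs();print(o['t'],np.round(o['eef_pos'],4),np.round(o['contact_force'],1),o['gripper_width'])
x0,y0,w,h=map(int,sys.argv[2:6]);b=cam('scene')['pixels'][y0:y0+h,x0:x0+w]
cv2.imwrite(f'pics/{sys.argv[1]}.png',cv2.resize(b[:,:,::-1],None,fx=6,fy=6,interpolation=cv2.INTER_CUBIC))
E
python3 s.py s4 190 110 120 90
```

```text
10.2 [0.5137 0.2127 0.0531] [-0.7 -1.1 -2.3] 0.5981685917985068
```

View pics/s4.png

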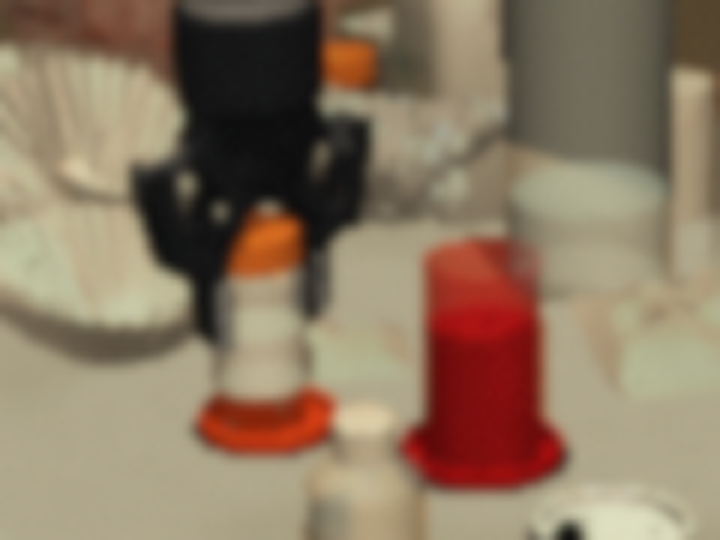

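The jar bottom's centre is at column 261, against 266 for the holder (198..333). That is under 2 mm once perspective is allowed for. Lower it.

>>> {"method": "jog_arm", "body": {
  "rows": [
    {"fingers": 42,"x": -0.5,"y": 0.5,"z": 6,"ax": 0,"ay": 0,"az": 0},
    {"fingers": 42,"x": 0,"y": 0,"z": 6,"ax": 0,"ay": 0,"az": 0},
    {"fingers": 42,"x": 0,"y": 0,"z": 5,"ax": 0,"ay": 0,"az": 0},
    {"fingers": 42,"x": 0,"y": 0,"z": 3,"ax": 0,"ay": 0,"az": 0},
    {"fingers": 42,"x": 0,"y": 0,"z": 1,"ax": 0,"ay": 0,"az": 0},
    {"fingers": 42,"x": 0,"y": 0,"z": 0,"ax": 0,"ay": 0,"az": 0},
    {"fingers": 42,"x": 0,"y": 0,"z": 0,"ax": 0,"ay": 0,"az": 0},
    {"fingers": 42,"x": 0,"y": 0,"z": 0,"ax": 0,"ay": 0,"az": 0}
  ]
}}

```text
t: 11.05
eef_pos: [0.5136, 0.2109, 0.0325]
tool_rot: [0.0, 0.704, 0.71, 0.0]
contact_force: [-0.1, -0.7, -1.5]
gripper_width: 0.602
grasp_force: 32.4
```

>>> {"method": "jog_arm", "body": {
  "rows": [
    {"fingers": 42,"x": 0,"y": 0,"z": 0.6,"ax": 0,"ay": 0,"az": 0},
    {"fingers": 42,"x": 0,"y": 0,"z": 0.6,"ax": 0,"ay": 0,"az": 0},
    {"fingers": 42,"x": 0,"y": 0,"z": 0.5,"ax": 0,"ay": 0,"az": 0},
    {"fingers": 42,"x": 0,"y": 0,"z": 0,"ax": 0,"ay": 0,"az": 0},
    {"fingers": 42,"x": 0,"y": 0,"z": 0,"ax": 0,"ay": 0,"az": 0},
    {"fingers": 42,"x": 0,"y": 0,"z": 0,"ax": 0,"ay": 0,"az": 0},
    {"fingers": 42,"x": 0,"y": 0,"z": 0,"ax": 0,"ay": 0,"az": 0},
    {"fingers": 42,"x": 0,"y": 0,"z": 0,"ax": 0,"ay": 0,"az": 0}
  ]
}}

```text
t: 11.85
eef_pos: [0.5136, 0.2109, 0.0311]
tool_rot: [-0.0, 0.704, 0.71, 0.0]
contact_force: [-2.1, -0.0, 5.8]
gripper_width: 0.599
grasp_force: 33.0
```

On the floor. Release, rise and go over to the white bottle.

>>> {"method": "jog_arm", "body": {
  "rows": [
    {"fingers": 70,"x": 0,"y": 0,"z": 0,"ax": 0,"ay": 0,"az": 0},
    {"fingers": 85,"x": 0,"y": 0,"z": 0,"ax": 0,"ay": 0,"az": 0},
    {"fingers": 85,"x": 0,"y": 0,"z": 0,"ax": 0,"ay": 0,"az": 0},
    {"fingers": 85,"x": 0,"y": 0,"z": 0,"ax": 0,"ay": 0,"az": 0},
    {"fingers": 85,"x": 0,"y": 0,"z": -15,"ax": 0,"ay": 0,"az": 0},
    {"fingers": 85,"x": 0,"y": 0,"z": -30,"ax": 0,"ay": 0,"az": 0},
    {"fingers": 85,"x": 0,"y": 0,"z": -40,"ax": 0,"ay": 0,"az": 0},
    {"fingers": 85,"x": 0,"y": 0,"z": -25,"ax": 0,"ay": 0,"az": 0}
  ]
}}

```text
t: 12.65
eef_pos: [0.5145, 0.2109, 0.1441]
tool_rot: [0.0, 0.704, 0.71, 0.002]
contact_force: [0.9, 0.2, -0.3]
gripper_width: 0.993
grasp_force: 0.0
```

>>> {"method": "jog_arm", "body": {
  "rows": [
    {"fingers": 85,"x": -15,"y": -10,"z": 0,"ax": 0,"ay": 0,"az": 0},
    {"fingers": 85,"x": -35,"y": -20,"z": 0,"ax": 0,"ay": 0,"az": 0},
    {"fingers": 85,"x": -40,"y": -20,"z": 0,"ax": 0,"ay": 0,"az": 0},
    {"fingers": 85,"x": -40,"y": -20,"z": 0,"ax": 0,"ay": 0,"az": 0},
    {"fingers": 85,"x": -40,"y": -12,"z": 0,"ax": 0,"ay": 0,"az": 0},
    {"fingers": 85,"x": -22,"y": -5,"z": 0,"ax": 0,"ay": 0,"az": 0},
    {"fingers": 85,"x": -7,"y": 0,"z": 10,"ax": 0,"ay": 0,"az": 0},
    {"fingers": 85,"x": 0,"y": 0,"z": 20,"ax": 0,"ay": 0,"az": 0}
  ]
}}

```text
t: 13.45
eef_pos: [0.4296, 0.0097, 0.1123]
tool_rot: [0.001, 0.705, 0.709, 0.002]
contact_force: [-0.3, 0.4, -1.0]
gripper_width: 0.998
grasp_force: 0.0
```

```bash
python3 s.py s5 190 110 130 100
```

```text
13.45 [0.4296 0.0097 0.1123] [-0.3  0.4 -1. ] 0.9977443614741186
```

View pics/s5.png

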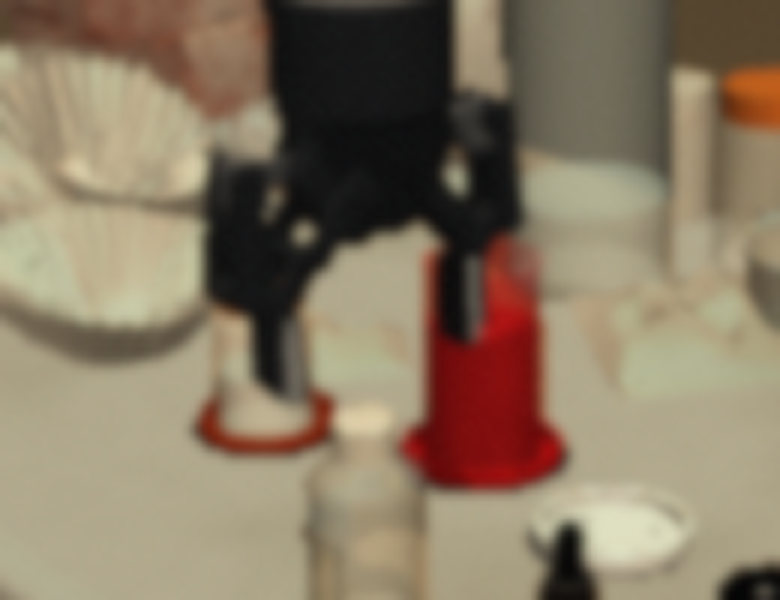

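Finger tips at (278,385) and (463,330) have a midpoint of 370, and the cap is at 362, so I'm slightly too far forward. Correct that and descend.

>>> {"method": "jog_arm", "body": {
  "rows": [
    {"fingers": 85,"x": 1,"y": -1,"z": 10,"ax": 0,"ay": 0,"az": 0},
    {"fingers": 85,"x": 0,"y": 0,"z": 20,"ax": 0,"ay": 0,"az": 0},
    {"fingers": 85,"x": 0,"y": 0,"z": 20,"ax": 0,"ay": 0,"az": 0},
    {"fingers": 85,"x": 0,"y": 0,"z": 16,"ax": 0,"ay": 0,"az": 0},
    {"fingers": 85,"x": 0,"y": 0,"z": 8,"ax": 0,"ay": 0,"az": 0},
    {"fingers": 85,"x": 0,"y": 0,"z": 2,"ax": 0,"ay": 0,"az": 0},
    {"fingers": 45,"x": 0,"y": 0,"z": 0,"ax": 0,"ay": 0,"az": 0},
    {"fingers": 45,"x": 0,"y": 0,"z": 0,"ax": 0,"ay": 0,"az": 0}
  ],
  "force": 20
}}

```text
t: 14.3
eef_pos: [0.4278, 0.0122, 0.0353]
tool_rot: [0.0, 0.704, 0.71, 0.001]
contact_force: [-0.3, -0.4, 0.1]
gripper_width: 0.686
grasp_force: 0.0
```

>>> {"method": "jog_arm", "body": {
  "rows": [
    {"fingers": 42,"x": 0,"y": 0,"z": 0,"ax": 0,"ay": 0,"az": 0},
    {"fingers": 42,"x": 0,"y": 0,"z": 0,"ax": 0,"ay": 0,"az": 0},
    {"fingers": 42,"x": 0,"y": 0,"z": 0,"ax": 0,"ay": 0,"az": 0},
    {"fingers": 42,"x": 0,"y": 0,"z": 0,"ax": 0,"ay": 0,"az": 0},
    {"fingers": 42,"x": 0,"y": 0,"z": 0,"ax": 0,"ay": 0,"az": 0},
    {"fingers": 42,"x": 0,"y": 0,"z": 0,"ax": 0,"ay": 0,"az": 0},
    {"fingers": 42,"x": 0,"y": 0,"z": 0,"ax": 0,"ay": 0,"az": 0},
    {"fingers": 42,"x": 0,"y": 0,"z": 0,"ax": 0,"ay": 0,"az": 0}
  ],
  "force": 20
}}

```text
t: 15.1
eef_pos: [0.4279, 0.0121, 0.0353]
tool_rot: [0.0, 0.704, 0.71, 0.001]
contact_force: [-1.7, -0.9, 7.0]
gripper_width: 0.597
grasp_force: 22.0
```

>>> {"method": "jog_arm", "body": {
  "rows": [
    {"fingers": 42,"x": 0,"y": 0,"z": -15,"ax": 0,"ay": 0,"az": 0},
    {"fingers": 42,"x": 0,"y": 0,"z": -20,"ax": 0,"ay": 0,"az": 0},
    {"fingers": 42,"x": -2,"y": 20,"z": 0,"ax": 0,"ay": 0,"az": 0},
    {"fingers": 42,"x": -2,"y": 35,"z": 0,"ax": 0,"ay": 0,"az": 0},
    {"fingers": 42,"x": -2,"y": 35,"z": 0,"ax": 0,"ay": 0,"az": 0},
    {"fingers": 42,"x": -2,"y": 29,"z": 0,"ax": 0,"ay": 0,"az": 0},
    {"fingers": 42,"x": 0,"y": 15,"z": 4,"ax": 0,"ay": 0,"az": 0},
    {"fingers": 42,"x": 0,"y": 0,"z": 4,"ax": 0,"ay": 0,"az": 0}
  ]
}}

```text
t: 15.9
eef_pos: [0.5637, 0.0053, 0.0618]
tool_rot: [0.001, 0.704, 0.71, 0.001]
contact_force: [-0.8, -0.3, -0.8]
gripper_width: 0.591
grasp_force: 21.5
```

```bash
sed -i 's/^cv2.imwrite/x=cam("top")["pixels"];np.save("pics\/t.npy",x)\n&/' s.py; python3 s.py s6 235 130 120 100
```

```text
15.9 [0.5637 0.0053 0.0618] [-0.8 -0.3 -0.8] 0.5914989249583694
```

View pics/s6.png

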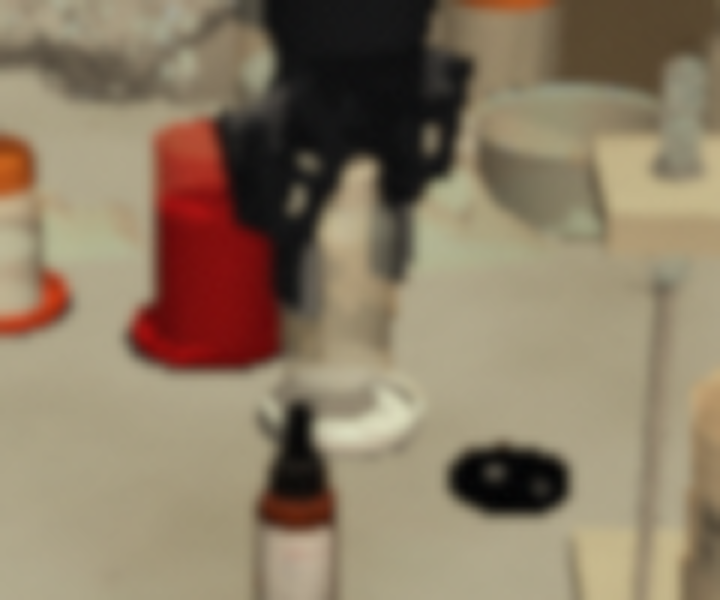

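The bottle (290..390) is centred over the white holder (260..423). Lower it.

>>> {"method": "jog_arm", "body": {
  "rows": [
    {"fingers": 42,"x": 0,"y": 0,"z": 6,"ax": 0,"ay": 0,"az": 0},
    {"fingers": 42,"x": 0,"y": 0,"z": 6,"ax": 0,"ay": 0,"az": 0},
    {"fingers": 42,"x": 0,"y": 0,"z": 5,"ax": 0,"ay": 0,"az": 0},
    {"fingers": 42,"x": 0,"y": 0,"z": 3,"ax": 0,"ay": 0,"az": 0},
    {"fingers": 42,"x": 0,"y": 0,"z": 1,"ax": 0,"ay": 0,"az": 0},
    {"fingers": 42,"x": 0,"y": 0,"z": 0,"ax": 0,"ay": 0,"az": 0},
    {"fingers": 42,"x": 0,"y": 0,"z": 0,"ax": 0,"ay": 0,"az": 0},
    {"fingers": 42,"x": 0,"y": 0,"z": 0,"ax": 0,"ay": 0,"az": 0}
  ]
}}

```text
t: 16.8
eef_pos: [0.5615, 0.0052, 0.0408]
tool_rot: [0.0, 0.704, 0.71, 0.0]
contact_force: [-0.0, 0.3, -1.3]
gripper_width: 0.596
grasp_force: 21.5
```

>>> {"method": "jog_arm", "body": {
  "rows": [
    {"fingers": 42,"x": 0,"y": 0,"z": 0.6,"ax": 0,"ay": 0,"az": 0},
    {"fingers": 42,"x": 0,"y": 0,"z": 0.6,"ax": 0,"ay": 0,"az": 0},
    {"fingers": 42,"x": 0,"y": 0,"z": 0.3,"ax": 0,"ay": 0,"az": 0},
    {"fingers": 42,"x": 0,"y": 0,"z": 0,"ax": 0,"ay": 0,"az": 0},
    {"fingers": 42,"x": 0,"y": 0,"z": 0,"ax": 0,"ay": 0,"az": 0},
    {"fingers": 42,"x": 0,"y": 0,"z": 0,"ax": 0,"ay": 0,"az": 0},
    {"fingers": 42,"x": 0,"y": 0,"z": 0,"ax": 0,"ay": 0,"az": 0},
    {"fingers": 42,"x": 0,"y": 0,"z": 0,"ax": 0,"ay": 0,"az": 0}
  ]
}}

```text
t: 17.6
eef_pos: [0.5615, 0.0052, 0.0394]
tool_rot: [0.0, 0.704, 0.71, 0.0]
contact_force: [-1.7, 0.2, 5.7]
gripper_width: 0.596
grasp_force: 21.9
```

>>> {"method": "jog_arm", "body": {
  "rows": [
    {"fingers": 70,"x": 0,"y": 0,"z": 0,"ax": 0,"ay": 0,"az": 0},
    {"fingers": 80,"x": 0,"y": 0,"z": 0,"ax": 0,"ay": 0,"az": 0},
    {"fingers": 80,"x": 0,"y": 0,"z": 0,"ax": 0,"ay": 0,"az": 0},
    {"fingers": 80,"x": 0,"y": 0,"z": 0,"ax": 0,"ay": 0,"az": 0},
    {"fingers": 80,"x": 0,"y": 0,"z": -15,"ax": 0,"ay": 0,"az": 0},
    {"fingers": 80,"x": 0,"y": 0,"z": -30,"ax": 0,"ay": 0,"az": 0},
    {"fingers": 80,"x": 0,"y": 0,"z": -40,"ax": 0,"ay": 0,"az": 0},
    {"fingers": 80,"x": 0,"y": 0,"z": -20,"ax": 0,"ay": 0,"az": 0}
  ]
}}

```text
t: 18.4
eef_pos: [0.5628, 0.0049, 0.148]
tool_rot: [0.001, 0.704, 0.71, 0.002]
contact_force: [0.4, 0.0, -1.2]
gripper_width: 0.938
grasp_force: 0.0
```

>>> {"method": "jog_arm", "body": {
  "rows": [
    {"fingers": 70,"x": -10,"y": -12,"z": 0,"ax": 0,"ay": 0,"az": 0},
    {"fingers": 70,"x": -25,"y": -30,"z": 0,"ax": 0,"ay": 0,"az": 0},
    {"fingers": 70,"x": -30,"y": -35,"z": 0,"ax": 0,"ay": 0,"az": 0},
    {"fingers": 70,"x": -25,"y": -32,"z": 0,"ax": 0,"ay": 0,"az": 0},
    {"fingers": 70,"x": -14,"y": -17,"z": 0,"ax": 0,"ay": 0,"az": 0},
    {"fingers": 70,"x": -5,"y": -6,"z": 0,"ax": 0,"ay": 0,"az": 0},
    {"fingers": 70,"x": 0,"y": 0,"z": 10,"ax": 0,"ay": 0,"az": 0},
    {"fingers": 70,"x": 0,"y": 0,"z": 15,"ax": 0,"ay": 0,"az": 0}
  ]
}}

```text
t: 19.2
eef_pos: [0.4326, -0.1039, 0.1191]
tool_rot: [0.001, 0.703, 0.711, 0.001]
contact_force: [-0.5, 0.0, 0.3]
gripper_width: 0.817
grasp_force: 0.0
```

```bash
python3 s.py s7 225 130 130 100
```

```text
19.2 [ 0.4326 -0.1039  0.1191] [-0.5  0.   0.3] 0.8174546186450463
```

View pics/s7.png

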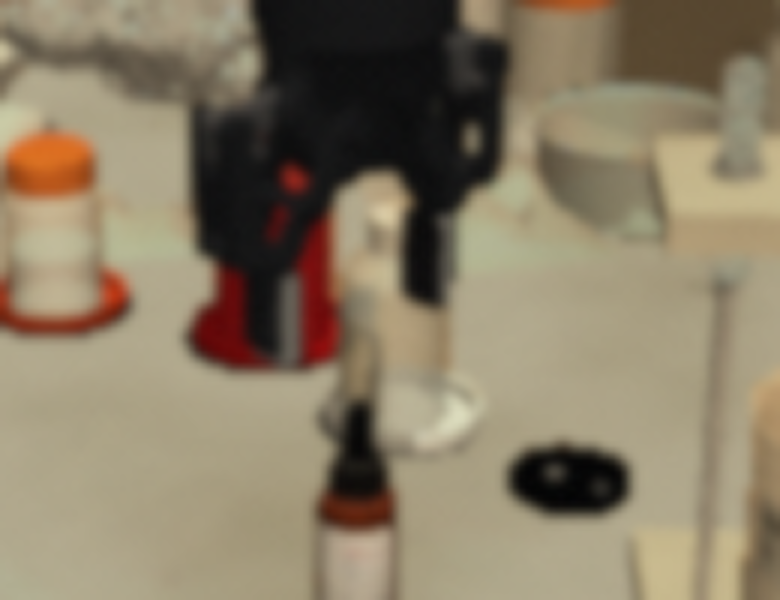

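The gripper's midpoint column is about 352 and the dropper is at 357, which is within 2 mm. Descend and grip.

>>> {"method": "jog_arm", "body": {
  "rows": [
    {"fingers": 70,"x": 0,"y": 0,"z": 12,"ax": 0,"ay": 0,"az": 0},
    {"fingers": 70,"x": 0,"y": 0,"z": 20,"ax": 0,"ay": 0,"az": 0},
    {"fingers": 70,"x": 0,"y": 0,"z": 20,"ax": 0,"ay": 0,"az": 0},
    {"fingers": 70,"x": 0,"y": 0,"z": 18,"ax": 0,"ay": 0,"az": 0},
    {"fingers": 70,"x": 0,"y": 0,"z": 9,"ax": 0,"ay": 0,"az": 0},
    {"fingers": 70,"x": 0,"y": 0,"z": 2,"ax": 0,"ay": 0,"az": 0},
    {"fingers": 45,"x": 0,"y": 0,"z": 0,"ax": 0,"ay": 0,"az": 0},
    {"fingers": 45,"x": 0,"y": 0,"z": 0,"ax": 0,"ay": 0,"az": 0}
  ],
  "force": 20
}}

```text
t: 20.1
eef_pos: [0.431, -0.105, 0.0386]
tool_rot: [0.0, 0.704, 0.71, 0.0]
contact_force: [-0.2, -0.1, -1.1]
gripper_width: 0.527
grasp_force: 0.0
```

>>> {"method": "jog_arm", "body": {
  "rows": [
    {"fingers": 40,"x": 0,"y": 0,"z": 0,"ax": 0,"ay": 0,"az": 0},
    {"fingers": 36,"x": 0,"y": 0,"z": 0,"ax": 0,"ay": 0,"az": 0},
    {"fingers": 32,"x": 0,"y": 0,"z": 0,"ax": 0,"ay": 0,"az": 0},
    {"fingers": 24,"x": 0,"y": 0,"z": 0,"ax": 0,"ay": 0,"az": 0},
    {"fingers": 24,"x": 0,"y": 0,"z": 0,"ax": 0,"ay": 0,"az": 0},
    {"fingers": 24,"x": 0,"y": 0,"z": 0,"ax": 0,"ay": 0,"az": 0},
    {"fingers": 24,"x": 0,"y": 0,"z": 0,"ax": 0,"ay": 0,"az": 0},
    {"fingers": 24,"x": 0,"y": 0,"z": 0,"ax": 0,"ay": 0,"az": 0}
  ],
  "force": 20
}}

```text
t: 20.9
eef_pos: [0.4306, -0.105, 0.0386]
tool_rot: [0.0, 0.704, 0.71, 0.0]
contact_force: [-1.4, 1.0, 6.5]
gripper_width: 0.377
grasp_force: 19.3
```

>>> {"method": "jog_arm", "body": {
  "rows": [
    {"fingers": 24,"x": 0,"y": 0,"z": -15,"ax": 0,"ay": 0,"az": 0},
    {"fingers": 24,"x": 0,"y": 0,"z": -20,"ax": 0,"ay": 0,"az": 0},
    {"fingers": 24,"x": 3,"y": 21,"z": 0,"ax": 0,"ay": 0,"az": 0},
    {"fingers": 24,"x": 3,"y": 36,"z": 0,"ax": 0,"ay": 0,"az": 0},
    {"fingers": 24,"x": 3,"y": 36,"z": 0,"ax": 0,"ay": 0,"az": 0},
    {"fingers": 24,"x": 3,"y": 32,"z": 0,"ax": 0,"ay": 0,"az": 0},
    {"fingers": 24,"x": 0,"y": 16,"z": 4,"ax": 0,"ay": 0,"az": 0},
    {"fingers": 24,"x": 0,"y": 0,"z": 4,"ax": 0,"ay": 0,"az": 0}
  ]
}}

```text
t: 21.7
eef_pos: [0.5738, -0.0911, 0.065]
tool_rot: [0.001, 0.703, 0.711, 0.001]
contact_force: [-0.2, 0.1, -1.0]
gripper_width: 0.37
grasp_force: 20.3
```

```bash
python3 s.py s8 245 130 110 90
```

```text
21.7 [ 0.5738 -0.0911  0.065 ] [-0.2  0.1 -1. ] 0.3695796484916733
```

View pics/s8.png

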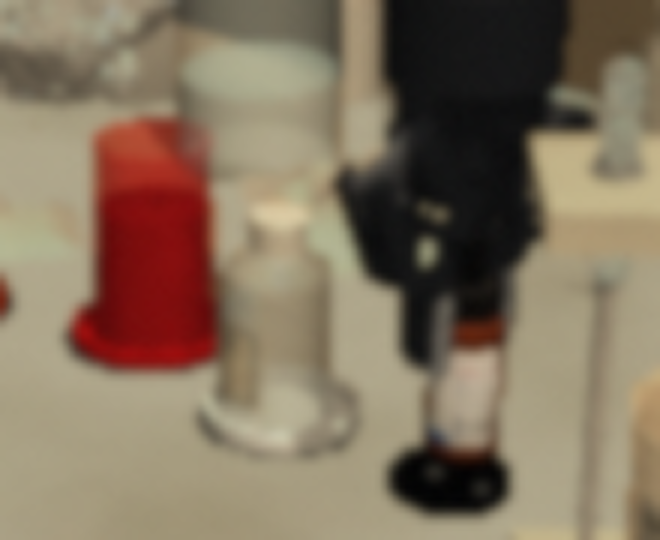

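Bottle bottom centre is at column ~462 against 449 for the holder (390..508). The arm was still settling, and perspective explains part of it. I'll nudge left, lower 10 mm and recheck.

>>> {"method": "jog_arm", "body": {
  "rows": [
    {"fingers": 24,"x": 0.5,"y": -1,"z": 5,"ax": 0,"ay": 0,"az": 0},
    {"fingers": 24,"x": 0,"y": 0,"z": 3,"ax": 0,"ay": 0,"az": 0},
    {"fingers": 24,"x": 0,"y": 0,"z": 2,"ax": 0,"ay": 0,"az": 0},
    {"fingers": 24,"x": 0,"y": 0,"z": 0,"ax": 0,"ay": 0,"az": 0},
    {"fingers": 24,"x": 0,"y": 0,"z": 0,"ax": 0,"ay": 0,"az": 0},
    {"fingers": 24,"x": 0,"y": 0,"z": 0,"ax": 0,"ay": 0,"az": 0},
    {"fingers": 24,"x": 0,"y": 0,"z": 0,"ax": 0,"ay": 0,"az": 0},
    {"fingers": 24,"x": 0,"y": 0,"z": 0,"ax": 0,"ay": 0,"az": 0}
  ]
}}

```text
t: 22.6
eef_pos: [0.5703, -0.0912, 0.0552]
tool_rot: [0.0, 0.704, 0.71, 0.0]
contact_force: [-0.5, 0.2, -1.2]
gripper_width: 0.368
grasp_force: 20.3
```

```bash
python3 s.py s9 275 160 70 60; python3 - <<'E'
from h import *
c=cam('scene')
for P in((.5713,-.0917,.012),(.5713,-.0917,.017),(.5713,-.0917,.06)):print(P,(proj(c,np.array(P))-[275,160])*6)
E
```

```text
22.6 [ 0.5703 -0.0912  0.0552] [-0.5  0.2 -1.2] 0.36819647836655955
(0.5713, -0.0917, 0.012) [263.34314165 286.47851452]
(0.5713, -0.0917, 0.017) [263.88090102 276.45478646]
(0.5713, -0.0917, 0.06) [268.60406203 188.41600078]
```

View pics/s9.png

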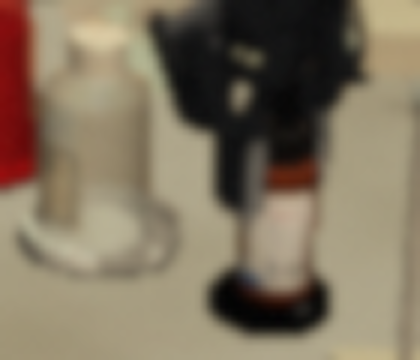

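The bottle's centre column is about 275 against 269 for the holder (210..328), roughly 2.5 mm to the right. Its depth matches (row 287). Nudge it and lower.

>>> {"method": "jog_arm", "body": {
  "rows": [
    {"fingers": 24,"x": 1,"y": -1,"z": 3,"ax": 0,"ay": 0,"az": 0},
    {"fingers": 24,"x": 0,"y": 0,"z": 3,"ax": 0,"ay": 0,"az": 0},
    {"fingers": 24,"x": 0,"y": 0,"z": 3,"ax": 0,"ay": 0,"az": 0},
    {"fingers": 24,"x": 0,"y": 0,"z": 2,"ax": 0,"ay": 0,"az": 0},
    {"fingers": 24,"x": 0,"y": 0,"z": 0.5,"ax": 0,"ay": 0,"az": 0},
    {"fingers": 24,"x": 0,"y": 0,"z": 0,"ax": 0,"ay": 0,"az": 0},
    {"fingers": 24,"x": 0,"y": 0,"z": 0,"ax": 0,"ay": 0,"az": 0},
    {"fingers": 24,"x": 0,"y": 0,"z": 0,"ax": 0,"ay": 0,"az": 0}
  ]
}}

```text
t: 23.55
eef_pos: [0.5693, -0.0902, 0.0437]
tool_rot: [0.0, 0.704, 0.71, 0.0]
contact_force: [1.1, -0.2, -1.0]
gripper_width: 0.367
grasp_force: 20.3
```

>>> {"method": "jog_arm", "body": {
  "rows": [
    {"fingers": 24,"x": 0,"y": 0,"z": 0.6,"ax": 0,"ay": 0,"az": 0},
    {"fingers": 24,"x": 0,"y": 0,"z": 0.5,"ax": 0,"ay": 0,"az": 0},
    {"fingers": 24,"x": 0,"y": 0,"z": 0.3,"ax": 0,"ay": 0,"az": 0},
    {"fingers": 24,"x": 0,"y": 0,"z": 0,"ax": 0,"ay": 0,"az": 0},
    {"fingers": 24,"x": 0,"y": 0,"z": 0,"ax": 0,"ay": 0,"az": 0},
    {"fingers": 24,"x": 0,"y": 0,"z": 0,"ax": 0,"ay": 0,"az": 0},
    {"fingers": 24,"x": 0,"y": 0,"z": 0,"ax": 0,"ay": 0,"az": 0},
    {"fingers": 24,"x": 0,"y": 0,"z": 0,"ax": 0,"ay": 0,"az": 0}
  ]
}}

```text
t: 24.35
eef_pos: [0.5693, -0.0903, 0.0427]
tool_rot: [0.0, 0.704, 0.71, 0.0]
contact_force: [-2.5, 0.1, 4.8]
gripper_width: 0.37
grasp_force: 20.8
```

On the floor at .0386+.004. Release, rise and back off toward the robot's left so the view is clear.

>>> {"method": "jog_arm", "body": {
  "rows": [
    {"fingers": 45,"x": 0,"y": 0,"z": 0,"ax": 0,"ay": 0,"az": 0},
    {"fingers": 60,"x": 0,"y": 0,"z": 0,"ax": 0,"ay": 0,"az": 0},
    {"fingers": 65,"x": 0,"y": 0,"z": 0,"ax": 0,"ay": 0,"az": 0},
    {"fingers": 65,"x": 0,"y": 0,"z": 0,"ax": 0,"ay": 0,"az": 0},
    {"fingers": 65,"x": 0,"y": 0,"z": -20,"ax": 0,"ay": 0,"az": 0},
    {"fingers": 65,"x": 0,"y": 0,"z": -40,"ax": 0,"ay": 0,"az": 0},
    {"fingers": 65,"x": 0,"y": 0,"z": -45,"ax": 0,"ay": 0,"az": 0},
    {"fingers": 65,"x": 0,"y": 0,"z": -45,"ax": 0,"ay": 0,"az": 0}
  ]
}}

```text
t: 25.15
eef_pos: [0.5687, -0.0903, 0.1935]
tool_rot: [-0.0, 0.704, 0.71, -0.0]
contact_force: [1.2, -0.4, -0.8]
gripper_width: 0.763
grasp_force: 0.0
```

>>> {"method": "jog_arm", "body": {
  "rows": [
    {"fingers": 65,"x": 20,"y": -10,"z": -20,"ax": 0,"ay": 0,"az": 0},
    {"fingers": 65,"x": 40,"y": -20,"z": -10,"ax": 0,"ay": 0,"az": 0},
    {"fingers": 65,"x": 45,"y": -20,"z": 0,"ax": 0,"ay": 0,"az": 0},
    {"fingers": 65,"x": 45,"y": -20,"z": 0,"ax": 0,"ay": 0,"az": 0},
    {"fingers": 65,"x": 45,"y": -20,"z": 0,"ax": 0,"ay": 0,"az": 0},
    {"fingers": 65,"x": 45,"y": -20,"z": 0,"ax": 0,"ay": 0,"az": 0},
    {"fingers": 65,"x": 45,"y": -10,"z": 0,"ax": 0,"ay": 0,"az": 0},
    {"fingers": 65,"x": 45,"y": 0,"z": 0,"ax": 0,"ay": 0,"az": 0}
  ]
}}

```text
t: 25.95
eef_pos: [0.4444, 0.2403, 0.2224]
tool_rot: [-0.0, 0.704, 0.711, 0.0]
contact_force: [0.4, -0.6, -0.1]
gripper_width: 0.76
grasp_force: 0.0
```

>>> {"method": "jog_arm", "body": {
  "rows": [
    {"fingers": 65,"x": 40,"y": 0,"z": 0,"ax": 0,"ay": 0,"az": 0},
    {"fingers": 65,"x": 40,"y": 0,"z": 0,"ax": 0,"ay": 0,"az": 0},
    {"fingers": 65,"x": 40,"y": 0,"z": 0,"ax": 0,"ay": 0,"az": 0},
    {"fingers": 65,"x": 20,"y": 0,"z": 0,"ax": 0,"ay": 0,"az": 0},
    {"fingers": 65,"x": 0,"y": 0,"z": 0,"ax": 0,"ay": 0,"az": 0},
    {"fingers": 65,"x": 0,"y": 0,"z": 0,"ax": 0,"ay": 0,"az": 0},
    {"fingers": 65,"x": 0,"y": 0,"z": 0,"ax": 0,"ay": 0,"az": 0},
    {"fingers": 65,"x": 0,"y": 0,"z": 0,"ax": 0,"ay": 0,"az": 0}
  ]
}}

```text
t: 26.75
eef_pos: [0.4456, 0.3769, 0.2224]
tool_rot: [0.0, 0.705, 0.709, -0.0]
contact_force: [-0.7, 0.4, 0.9]
gripper_width: 0.761
grasp_force: 0.0
```

```bash
python3 - <<'E'
from h import *
o=bot.get_obs();print(o['t'],np.round(o['eef_pos'],4),np.round(o['contact_force'],1))
a=cam('top')['pixels'][140:260,130:400];b=cam('scene')['pixels'][130:270,150:360]
a=cv2.resize(a[:,:,::-1],(630,280),interpolation=cv2.INTER_CUBIC);b=cv2.resize(b[:,:,::-1],(465,310),interpolation=cv2.INTER_CUBIC)
g=np.zeros((600,640,3),'u1');g[:280,:630]=a;g[285:595,:465]=b;cv2.imwrite('pics/end.png',g)
E
```

```text
26.75 [0.4456 0.3769 0.2224] [-0.7  0.4  0.9]
```

View pics/end.png

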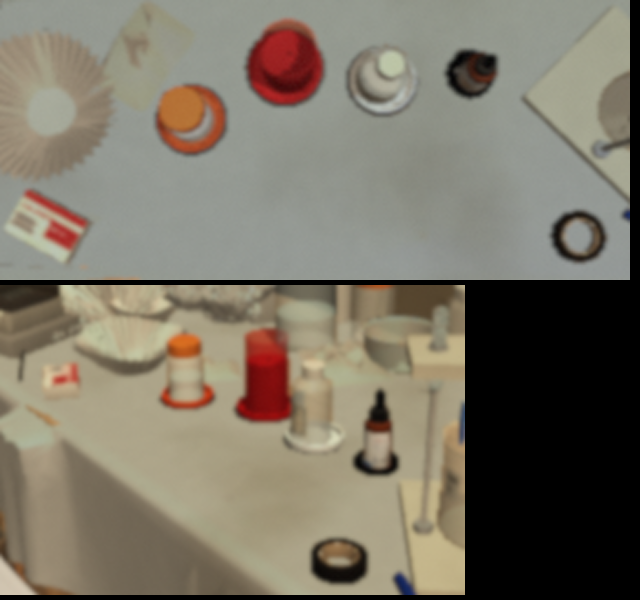

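All four containers stand upright inside their rims: top view orange (182,110), red (285,65), white (382,75) and black (473,72). The tape and carton have not moved. Handing in.

```bash
python3 -c "
from station import bot
print(bot.hand_in())"
```

```text
the job is handed in; nothing more can be done
None
```

All four containers stand upright in the holders of their own colour, set down on the floor and released, with the tape roll and carton left where they were; the job is handed in at about 27 s, with no verdict shown.

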